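# Load a round bar on the indexing table and index it to the detent

### The job

Lay the aluminium round bar across both V-blocks of the indexing table, centred lengthwise, gently and without dropping it, and let go of it. Then, with the bar riding in the V-grooves, swing the table's upright post round clockwise (seen from above), past the detent half-way, until the post stands at the dark detent housing on the base and the table has clicked home there. Leave the loose things beside the work where they are.

Things in the scene. Friction and masses are not known exactly. Their poses are not given: they have to be found in the camera images.
- round_bar: The plain aluminium round bar, 36 mm diameter, 150 mm long, about 0.4 kg, lying on the bench. Origin at its centre (18 mm above the bench at the start); its x axis is the bar's axis. Its y and z axes may point anywhere around x. A black floodlight, 230 mm high, stands between it and the indexing table: carry the bar over it.
- index_base: Fixed round grey base of the indexing table, foot 148 mm across. Origin on the turning axis at bench level, z up, x towards the detent housing. On it turns a level aluminium disc, 194 mm diameter, upper face 64 mm above the bench. Pairs of steel pins in the disc's rim every 45 degrees pass a sprung roller at the housing and make the detents.
- indexer (a joint): Angle of the disc (rad), growing anticlockwise seen from above; 0.97 to 1.30 at the start. 0: the post stands at the detent housing, the detent wanted. Detents are 0.785 apart; each captures the disc within about 0.07 and pulls it to its centre. Leaving or entering one takes about 8 N at the post; elsewhere friction (about 1 N at the post) holds the disc where it is left.
- cradle (a point): Where the bar's centre lies when seated in both V-blocks: on the turning axis, 102 mm above the bench. Turns with the disc: x towards the push post, y along the grooves, z up. The two steel V-blocks (90 degree grooves) stand at y = -45 and +45 mm, each 24 mm thick along y, 60 mm wide along x, 37 mm high above the disc; 66 mm between them are free for the fingers.
- push_post (a point): Centre of the top of the upright black post on the disc, 18 mm diameter, 38 mm high above the disc (top 102 mm above the bench), 82 mm from the turning axis. Axes as those of cradle. The bench grinder, up to 250 mm high, stands beyond the line from x 0.34, y 0.45 to x 0.50, y 0.54 (m): by the post, turn a wide gripper's long side along that line.
- detent_housing (a point): Centre of the top of the small dark steel housing with a brass screw on the base's arm, beside the disc's rim, 130 mm from the turning axis, top 69 mm above the bench. Fixed to the base.
- wood_wedge: Loose bystander: pine wedge 36 x 100 x 26 mm, on the bench. Origin at the centre of its underside, y along its length.
- tape_roll: Loose bystander: black roll of tape, 62 mm across, 19 mm high. Origin at the centre of its underside.

How it is judged:
By the outcome, as a careful person would: the job done as asked, in the order asked, and still so for the second after the job is handed in, with the robot touching nothing.
It also fails if it takes over 67 s, if anything falls off the work surface, if the arm or the gripper's body presses on something with over 40 N, if the wrist force passes 120 N, or if a joint passes its speed limit or range.

### The arm

A 7-joint arm with a two-finger parallel gripper is mounted at the origin on a cart in front of the work surface, level with it; the furniture and walls round the work are solid. World frame = base frame: x ahead of the robot, y to its left, z up, the work surface at z = 0. Lengths are in m, angles in degrees, forces in N, time in s.
With the tool pointing down it reaches from about 0.35 to 0.9 m from the base axis. Payload 8.1 kg.
Tool frame: the origin (TCP) lies on the centre line of the jaws, within the pads' length; the fingertips stand 17 mm ahead of it and the grasp point (between the pads) lies 2 mm behind it; z points along the fingers, y is the line along which they close (so a half turn about z gives the same grasp; the last joint's range is limited). The gripper opens to 92 mm and grips with 3 to 60 N. Pads are 19 mm wide; open, the fingers measure 130 mm over their backs; the gripper's body (75 mm by 190 mm) begins 47 mm behind the grasp point.
Start: joints at [-77.498, 24.895, 1.432, 90.138, -0.665, 64.973, -4.303], TCP at [0.197, 0.593, 0.244] pointing down, gripper open.
Joint ranges: [-149.89, 149.89], [-25.12, 119.58], [-72.63, 75.52], [4.76, 147.25], [-75.54, 255.54], [6.69, 114.76], [-157.13, 157.13]. Speed limits (degrees/s): [127.2, 127.2, 172.46, 172.46, 180, 180, 180].

### API

Orientations are given as a 3x3 rotation matrix whose columns are the frame's x, y, z axes.
In Python, from workcell import * gives the robot as it stands.
- The arm moves only by the tool drive_tool, never from a script. Its argument "series" is a list of rows, each an object of numbers: "tx", "ty", "tz": the shift along the tool's x, y, z in m; "wx", "wy", "wz": the turn, a rotation vector about the tool's x, y, z in rad; "fingers": the finger opening in m, from 0 to 0.0918. In form: [{"tx": .., "ty": .., "tz": .., "wx": .., "wy": .., "wz": .., "fingers": ..}, ...]. A call has 1 to 20 rows; each row shifts and turns the commanded pose from where the row before left it, along the tool's axes as they then stand; what a row does not reach is not made up. A row lasts 1/12 s, in which the tool goes at most 41.7 mm and 7.16 degrees, less where a joint would pass 70% of its speed; a pose out of reach is approached as far as the arm can. A call is refused whole if a number of a shift passes 0.0417 or a number of a turn 0.125, either way. A call with a gripper value outside its range is refused whole. The fingers move at their own pace and stop on an object; "grip_force" is the grip in N (left out, the last holds). Time passes only in rows, so rows that do not move let the fingers close. It gives the time, the measured TCP pose, the force, the opening and the grip force at its end, in the units of the state.
- get_state(): the state, without advancing time (a new reading comes with each control period).
- get_image(name): name is "scene" or "top"; returns a dict with "pixels" (480x640x3 uint8, blue, green, red), "camera_matrix" (3x3 intrinsics, pixels), "world_from_camera" (4x4, takes a point from camera to world coordinates). Camera axes: x right, y down, z forward; pixel columns grow to the right and rows downward; lengths in m; the calibration is good to about 2 mm. A picture is of the moment at which its call begins. There is no depth.
- hand_in(): hands the job in; it is judged then, once.
Trained networks look in the newest picture that a camera, given by its name, has taken for a name from the list of things; names that differ only in an ending like _2 or _b are one class to them, and where a whole thing is asked for, a point or a joint stands for the part that bears it (a point fixed in the world has none). Each returns a list of dicts, best first, with "conf" (0 to 1); they miss things now and then, are a little off and sometimes report something else, mostly with a low value. They report only what shows in the picture. A call takes as long as a camera call.
- look_for(camera, query): "extent" ([left, top, right, bottom] in pixels, round what is visible of it).
- masks_of(camera, query): "pixels" (480x640 bool, what is visible of it) and "extent" ([left, top, right, bottom] in pixels, round what is visible of it).
The state is a dict: "clock": time; "joint_pos": joint angles; "dq": joint speeds; "tau": joint torques, N m; "tcp_pos": TCP position; "eef_rot": TCP orientation; "ft_force": force on the tool from outside, world axes, zero at the start; "moment": the same for the moment, N m; "opening": opening from 0.0 (shut) to 1.0 (fully open); "finger_force": force on a finger pad.
Only numpy, scipy, OpenCV 4.12 (cv2) and the standard library are available. Lean on these libraries where they do the work, as an engineer would, in place of code of your own. Each camera call takes 0.05 s, during which the arm holds its last target. There are 200 camera calls.

## Working session

There is one attempt and no reset: what is moved stays moved. The work goes in short steps, Python scripts to look and compute and a tool call to move; the robot and the scene stay as the last step left them, time stands still between calls to the robot, and variables do not carry over. Pictures are saved under pics/ and viewed, at most 12 in all, crops included, and the job is handed in when it is done.

Besides the shell and the picture viewer there is one more tool, called after "Request:" in YAML: its name, and indented under it one key for each argument. drive_tool: Moves the arm, as the interface text tells. Its arguments: {"type":"object","properties":{"series":{"type":"array"},"grip_force":{"type":"number"}},"required":["series"]}

```bash
mkdir -p pics; ls; cat > h.py <<'E'
from workcell import *
import numpy as np, cv2
def cam(n):
    i=get_image(n); return i["pixels"],np.array(i["camera_matrix"]),np.array(i["world_from_camera"])
def world(K,T,uv,z):
    uv=np.atleast_2d(np.array(uv,float)); d=np.c_[uv,np.ones(len(uv))]@np.linalg.inv(K).T@T[:3,:3].T; o=T[:3,3]
    return o+d*((z-o[2])/d[:,2])[:,None]
def proj(K,T,p):
    c=(np.atleast_2d(p)-T[:3,3])@T[:3,:3]; u=c@K.T; return u[:,:2]/u[:,2:]
E
python3 - <<'E'
from h import *
s=get_state(); print(s['clock'],s['tcp_pos'],np.round(s['eef_rot'],3).tolist(),s['opening'],s['ft_force'])
for n in("scene","top"):
    im,K,T=cam(n); cv2.imwrite(f"pics/{n}0.png",im); print(n,K.tolist(),np.round(T,3).tolist())
    for q in("round_bar","index_base","cradle","push_post","detent_housing","wood_wedge","tape_roll"):
        try:
            for r in masks_of(n,q)[:2]:
                p=r["pixels"]; v,u=np.nonzero(p); print(q,round(r["conf"],2),np.round(r["extent"]),len(u),u.mean().round(1),v.mean().round(1))
                np.save(f"{n}_{q}.npy",p) if r is not None and 0 else None
        except Exception as e: print(q,e)
E
```

```text
pics
0.0 [0.19695174 0.59262678 0.24295043] [[-0.949, 0.315, -0.0], [0.315, 0.949, -0.002], [-0.0, -0.002, -1.0]] 1.00317947405321 [ 0.07541232 -0.36554621 -0.59854682]
scene [[504.56042360485196, 0.0, 319.57826121497493], [0.0, 504.56042360485196, 238.9308311855738], [0.0, 0.0, 1.0]] [[-0.266, 0.753, -0.602, 1.202], [0.964, 0.204, -0.172, 0.289], [-0.007, -0.626, -0.78, 0.922], [0.0, 0.0, 0.0, 1.0]]
round_bar 0.79 [222. 207. 242. 262.] 894 231.4 234.7
round_bar 0.65 [295. 269. 343. 302.] 857 317.8 286.0
cradle 0.97 [403. 207. 495. 288.] 5384 447.5 246.4
push_post 0.88 [404. 210. 496. 284.] 5304 447.6 246.5
detent_housing 0.9 [400. 211. 498. 293.] 5868 445.4 249.3
detent_housing 0.29 [400. 209. 496. 285.] 5373 447.3 246.4
wood_wedge 0.92 [296. 268. 341. 302.] 825 317.1 285.7
tape_roll 0.67 [258. 278. 287. 300.] 469 272.4 287.2
top [[590.6402540540333, 0.0, 322.8115853376418], [0.0, 590.6402540540333, 242.155319085962], [0.0, 0.0, 1.0]] [[-0.013, -0.996, 0.089, 0.467], [-1.0, 0.013, 0.003, 0.137], [-0.004, -0.089, -0.996, 1.168], [0.0, 0.0, 0.0, 1.0]]
round_bar 0.76 [429. 217. 480. 288.] 1380 451.8 253.7
index_base 0.83 [148. 219. 254. 347.] 8918 201.4 287.1
index_base 0.43 [146. 236. 256. 346.] 8681 200.1 289.4
cradle 0.96 [148. 235. 254. 345.] 8586 200.2 289.4
push_post 0.95 [145. 235. 255. 343.] 8653 200.3 289.4
detent_housing 0.62 [146. 214. 255. 339.] 9187 201.5 286.8
wood_wedge 0.56 [308. 205. 360. 227.] 959 331.7 214.0
```

```bash
python3 - <<'E'
import cv2,numpy as np
t=cv2.imread("pics/top0.png"); s=cv2.imread("pics/scene0.png")
a=cv2.resize(t[170:370,120:500],None,fx=2,fy=2,interpolation=3)   # 760x400
cv2.imwrite("pics/a.png",a)
cv2.imwrite("pics/b.png",cv2.resize(s[150:350,180:530],None,fx=2.2,fy=2.2,interpolation=3))
E
```

```text
(no output)
```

View pics/a.png

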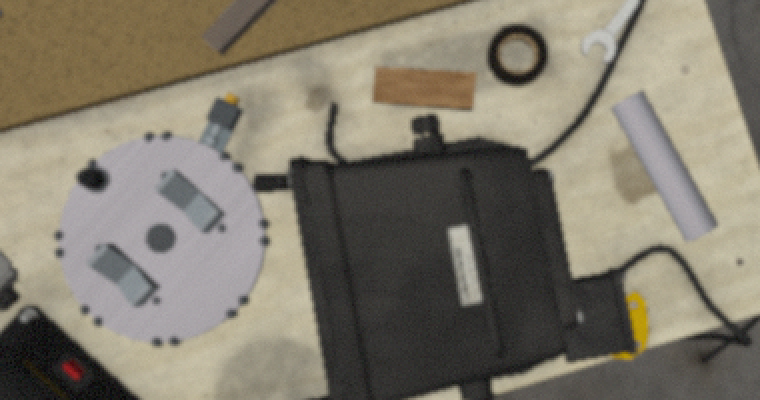

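View pics/scene0.png

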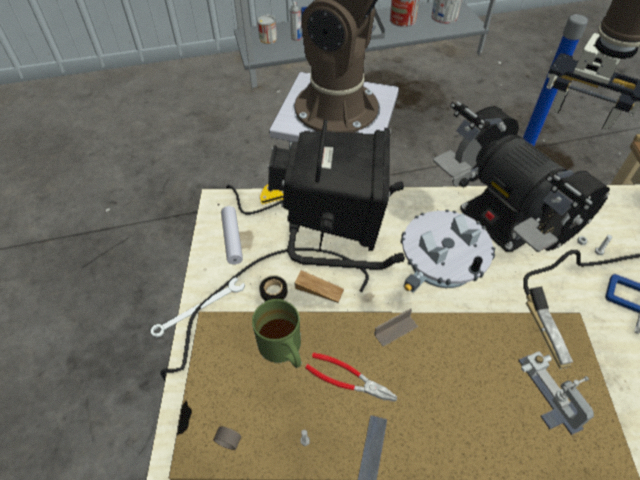

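Top view: the bar lies at about px (435,219)–(470,287), the disc centre at (201,289), the post top at (166,259) and the housing at (232,225). The floodlight covers x 270–410 px, and the wedge and tape lie above it. Next I compute metric positions.

```bash
cat > m.py <<'E'
from h import *
from scipy.optimize import least_squares
def disc(n,q="cradle"):
    im,K,T=cam(n); m=masks_of(n,q)[0]["pixels"].astype(np.uint8)
    c=max(cv2.findContours(m,0,cv2.CHAIN_APPROX_NONE)[0],key=len)[:,0]
    W=world(K,T,c,.064)[:,:2]
    r=least_squares(lambda p:np.hypot(*(W-p).T)-.097,W.mean(0),loss="soft_l1",f_scale=.002).x
    return im,K,T,r
def bar(n,z=.018):
    im,K,T=cam(n); m=masks_of(n,"round_bar")[0]; v,u=np.nonzero(m["pixels"])
    W=world(K,T,np.c_[u,v],z)[:,:2]; c,(a,b),t=cv2.minAreaRect((W*1000).astype(np.float32))
    w=np.linalg.svd(W-W.mean(0),full_matrices=False)[2][0]
    return m["conf"],np.round(W.mean(0),4),np.round(np.array(c)/1000,4),a,b,np.degrees(np.arctan2(w[1],w[0]))
E
python3 - <<'E'
from m import *
for n in("top","scene"):
    im,K,T,r=disc(n); print(n,r); print(bar(n))
    g=im.max(2)
    # post: dark blob on disc, restricted to annulus at z=.102
    if n=="top":
        uv=np.array([[x/2+120,y/2+170] for x,y in[(92,178),(224,110),(630,98),(700,235),(290,165),(365,390)]])
        for p,z in zip(uv,[.102,.069,.03,.03,.23,.23]): print(p,world(K,T,p,z)[0])
    ys,xs=np.mgrid[:480,:640]; W=world(K,T,np.c_[xs.ravel(),ys.ravel()],.102)[:,:2]-r
    R=np.hypot(*W.T); A=np.arctan2(W[:,1],W[:,0])
    for z in(.102,):
        ok=(g.ravel()<70)&(R<.1)&(R>.055)&(A>0.3)&(A<1.6)
        print("post dark",ok.sum(),W[ok].mean(0)+r,np.degrees(np.arctan2(*W[ok].mean(0)[::-1])),np.hypot(*W[ok].mean(0)))
E
```

```text
top [0.48122413 0.37060512]
(0.75, array([ 0.5448, -0.1102]), array([ 0.546 , -0.1108]), 149.76080322265625, 38.23957061767578, np.float64(-152.0532125810318))
[166. 259.] [0.53568752 0.4246215  0.102     ]
[232. 225.] [0.60008222 0.31035802 0.069     ]
[435. 219.] [ 0.61139339 -0.07760488  0.03      ]
[470.  287.5] [ 0.47805294 -0.14084375  0.03      ]
[265.  252.5] [0.53581871 0.23232006 0.23      ]
[302.5 365. ] [0.35843245 0.17423252 0.23      ]
post dark 104 [0.53603516 0.42439937] 44.463608293366036 0.07679889398116127
scene [0.48447154 0.36951135]
(0.96, array([ 0.5466, -0.1114]), array([ 0.5431, -0.1132]), 175.9501495361328, 35.67384719848633, np.float64(27.851911011945464))
post dark 113 [0.5451421 0.4304457] 45.124287591133324 0.08598785912770725
```

Request:
drive_tool:
  series:
    - {"tz":-0.04}
    - {"tz":-0.04}
    - {"tz":-0.04}
    - {"tx":-0.023,"ty":-0.0232}
    - {"tx":-0.023,"ty":-0.0232}
    - {"tx":-0.023,"ty":-0.0232}
    - {"tx":-0.023,"ty":-0.0232}
    - {"tx":-0.023,"ty":-0.0232}
    - {"tx":-0.023,"ty":-0.0232}
    - {"tx":-0.023,"ty":-0.0232}
    - {"tx":-0.023,"ty":-0.0232}
    - {"tx":-0.023,"ty":-0.0232}
    - {"tx":-0.023,"ty":-0.0232}
    - {"tx":-0.023,"ty":-0.0232}
    - {"tx":-0.023,"ty":-0.0232}

```text
invalid input
```

Request:
drive_tool:
  series:
    - {"tx":-0.023,"ty":-0.0232}
    - {"tx":-0.023,"ty":-0.0232}
    - {"tx":-0.023,"ty":-0.0232}
    - {"tx":-0.023,"ty":-0.0232}
    - {"tx":-0.023,"ty":-0.0232}
    - {"tx":-0.023,"ty":-0.0232}
    - {"tx":-0.023,"ty":-0.0232}
    - {"tx":-0.023,"ty":-0.0232}
    - {"tx":-0.023,"ty":-0.0232}
    - {"tx":-0.023,"ty":-0.0232}
    - {"tx":-0.023,"ty":-0.0232}
    - {"tx":-0.023,"ty":-0.0232}
    - {"wz":-0.116}
    - {"wz":-0.116}
    - {"wz":-0.116}
    - {"wz":-0.116}
    - {"wz":-0.116}
    - {"wz":-0.116}
    - {"wz":-0.116}
    - {}

```text
invalid input
```

```bash
cat >> m.py <<'E'
def to(x,y,z,ang):
    s=get_state(); p=np.array(s["tcp_pos"]); R=np.array(s["eef_rot"])
    cur=np.degrees(np.arctan2(R[1,0],R[0,0])); d=(ang-cur+90)%180-90
    print("t",round(s["clock"],2),"tcp",p.round(4),"xang",round(cur,2),"zax",R[:,2].round(3),"shift tool",(R.T@(np.array([x,y,z])-p)).round(4),"wz",round(-np.radians(d),4),"F",np.round(s["ft_force"],1),"open",round(s["opening"],3),"ff",np.round(s["finger_force"],1),"q",np.round(s["joint_pos"],0))
E
python3 - <<'E'
from m import *
to(.546,-.111,.02,28)
for n in("top","scene"): print(bar(n))
E
```

```text
t 1.2 tcp [0.1971 0.5931 0.2438] xang 161.61 zax [ 0.  0. -1.] shift tool [-0.5531 -0.5581  0.2237] wz -0.8096 F [-0.7  0.6  0.3] open 0.999 ff 0.0 q [-77.  25.   1.  90.  -1.  65.  -4.]
(0.69, array([ 0.5455, -0.1104]), array([ 0.5459, -0.1101]), 151.08685302734375, 36.43970489501953, np.float64(-152.17177371597745))
(0.7, array([ 0.5442, -0.1119]), array([ 0.5411, -0.1138]), 177.4290771484375, 35.96822738647461, np.float64(27.999798675229513))
```

Request:
drive_tool:
  series:
    - {"tx":0,"ty":0,"tz":-0.04,"wx":0,"wy":0,"wz":0,"fingers":0.09}
    - {"tx":0,"ty":0,"tz":-0.04,"wx":0,"wy":0,"wz":0,"fingers":0.09}
    - {"tx":0,"ty":0,"tz":-0.04,"wx":0,"wy":0,"wz":0,"fingers":0.09}
    - {"tx":-0.023,"ty":-0.0232,"tz":0,"wx":0,"wy":0,"wz":0,"fingers":0.09}
    - {"tx":-0.023,"ty":-0.0232,"tz":0,"wx":0,"wy":0,"wz":0,"fingers":0.09}
    - {"tx":-0.023,"ty":-0.0232,"tz":0,"wx":0,"wy":0,"wz":0,"fingers":0.09}
    - {"tx":-0.023,"ty":-0.0232,"tz":0,"wx":0,"wy":0,"wz":0,"fingers":0.09}
    - {"tx":-0.023,"ty":-0.0232,"tz":0,"wx":0,"wy":0,"wz":0,"fingers":0.09}
    - {"tx":-0.023,"ty":-0.0232,"tz":0,"wx":0,"wy":0,"wz":0,"fingers":0.09}
    - {"tx":-0.023,"ty":-0.0232,"tz":0,"wx":0,"wy":0,"wz":0,"fingers":0.09}
    - {"tx":-0.023,"ty":-0.0232,"tz":0,"wx":0,"wy":0,"wz":0,"fingers":0.09}
    - {"tx":-0.023,"ty":-0.0232,"tz":0,"wx":0,"wy":0,"wz":0,"fingers":0.09}
    - {"tx":-0.023,"ty":-0.0232,"tz":0,"wx":0,"wy":0,"wz":0,"fingers":0.09}
    - {"tx":-0.023,"ty":-0.0232,"tz":0,"wx":0,"wy":0,"wz":0,"fingers":0.09}
    - {"tx":-0.023,"ty":-0.0232,"tz":0,"wx":0,"wy":0,"wz":0,"fingers":0.09}

```text
clock: 2.65
tcp_pos: [0.3716, 0.2403, 0.364]
eef_rot: [[-0.949, 0.315, 0.0], [0.315, 0.949, 0.001], [-0.0, 0.001, -1.0]]
ft_force: [0.4, 0.5, -0.1]
opening: 0.982
finger_force: 0.0
```

Request:
drive_tool:
  series:
    - {"tx":-0.023,"ty":-0.0232,"tz":0,"wx":0,"wy":0,"wz":0,"fingers":0.09}
    - {"tx":-0.023,"ty":-0.0232,"tz":0,"wx":0,"wy":0,"wz":0,"fingers":0.09}
    - {"tx":-0.023,"ty":-0.0232,"tz":0,"wx":0,"wy":0,"wz":0,"fingers":0.09}
    - {"tx":-0.023,"ty":-0.0232,"tz":0,"wx":0,"wy":0,"wz":0,"fingers":0.09}
    - {"tx":-0.023,"ty":-0.0232,"tz":0,"wx":0,"wy":0,"wz":0,"fingers":0.09}
    - {"tx":-0.023,"ty":-0.0232,"tz":0,"wx":0,"wy":0,"wz":0,"fingers":0.09}
    - {"tx":-0.023,"ty":-0.0232,"tz":0,"wx":0,"wy":0,"wz":0,"fingers":0.09}
    - {"tx":-0.023,"ty":-0.0232,"tz":0,"wx":0,"wy":0,"wz":0,"fingers":0.09}
    - {"tx":-0.023,"ty":-0.0232,"tz":0,"wx":0,"wy":0,"wz":0,"fingers":0.09}
    - {"tx":-0.023,"ty":-0.0232,"tz":0,"wx":0,"wy":0,"wz":0,"fingers":0.09}
    - {"tx":-0.023,"ty":-0.0232,"tz":0,"wx":0,"wy":0,"wz":0,"fingers":0.09}
    - {"tx":-0.023,"ty":-0.0232,"tz":0,"wx":0,"wy":0,"wz":0,"fingers":0.09}
    - {"tx":0,"ty":0,"tz":0,"wx":0,"wy":0,"wz":-0.115,"fingers":0.09}
    - {"tx":0,"ty":0,"tz":0,"wx":0,"wy":0,"wz":-0.115,"fingers":0.09}
    - {"tx":0,"ty":0,"tz":0,"wx":0,"wy":0,"wz":-0.115,"fingers":0.09}
    - {"tx":0,"ty":0,"tz":0,"wx":0,"wy":0,"wz":-0.115,"fingers":0.09}
    - {"tx":0,"ty":0,"tz":0,"wx":0,"wy":0,"wz":-0.115,"fingers":0.09}
    - {"tx":0,"ty":0,"tz":0,"wx":0,"wy":0,"wz":-0.115,"fingers":0.09}
    - {"tx":0,"ty":0,"tz":0,"wx":0,"wy":0,"wz":-0.115,"fingers":0.09}
    - {"tx":0,"ty":0,"tz":0,"wx":0,"wy":0,"wz":0,"fingers":0.09}

```text
clock: 4.32
tcp_pos: [0.5453, -0.1094, 0.3639]
eef_rot: [[-0.883, -0.47, 0.0], [-0.47, 0.883, 0.0], [-0.0, 0.0, -1.0]]
ft_force: [-0.3, -0.5, 1.0]
opening: 0.977
finger_force: 0.0
```

```bash
python3 - <<'E'
from m import *
to(.546,-.111,.02,28)
E
```

```text
t 4.32 tcp [ 0.5453 -0.1094  0.3639] xang -151.95 zax [ 0.  0. -1.] shift tool [ 2.000e-04 -1.800e-03  3.439e-01] wz 0.0009 F [-0.3 -0.5  1. ] open 0.977 ff 0.0 q [-15.  14.  27.  90.  -7.  77. 131.]
```

Request:
drive_tool:
  series:
    - {"tx":0,"ty":-0.0018,"tz":0.02,"wx":0,"wy":0,"wz":0,"fingers":0.09}
    - {"tx":0,"ty":0,"tz":0.03,"wx":0,"wy":0,"wz":0,"fingers":0.09}
    - {"tx":0,"ty":0,"tz":0.03,"wx":0,"wy":0,"wz":0,"fingers":0.09}
    - {"tx":0,"ty":0,"tz":0.03,"wx":0,"wy":0,"wz":0,"fingers":0.09}
    - {"tx":0,"ty":0,"tz":0.03,"wx":0,"wy":0,"wz":0,"fingers":0.09}
    - {"tx":0,"ty":0,"tz":0.02,"wx":0,"wy":0,"wz":0,"fingers":0.09}
    - {"tx":0,"ty":0,"tz":0,"wx":0,"wy":0,"wz":0,"fingers":0.09}

```text
clock: 4.9
tcp_pos: [0.5437, -0.1103, 0.1998]
eef_rot: [[-0.887, -0.462, -0.007], [-0.462, 0.887, 0.0], [0.006, 0.004, -1.0]]
ft_force: [-0.7, 0.6, 1.1]
opening: 0.978
finger_force: 0.0
```

```bash
python3 - <<'E'
from m import *
to(.546,-.111,.02,28)
t,K,T=cam("top"); s,K,T=cam("scene")
cv2.imwrite("pics/c.png",np.hstack([cv2.resize(t[150:390,330:530],(400,480)),cv2.resize(s[130:330,190:350],(384,480))]))
E
```

```text
t 4.9 tcp [ 0.5437 -0.1103  0.1998] xang -152.47 zax [-0.007  0.    -1.   ] shift tool [-0.0028 -0.0024  0.1798] wz -0.0082 F [-0.7  0.6  1.1] open 0.978 ff 0.0 q [-13.  22.  25. 105. -11.  56. 135.]
```

View pics/c.png

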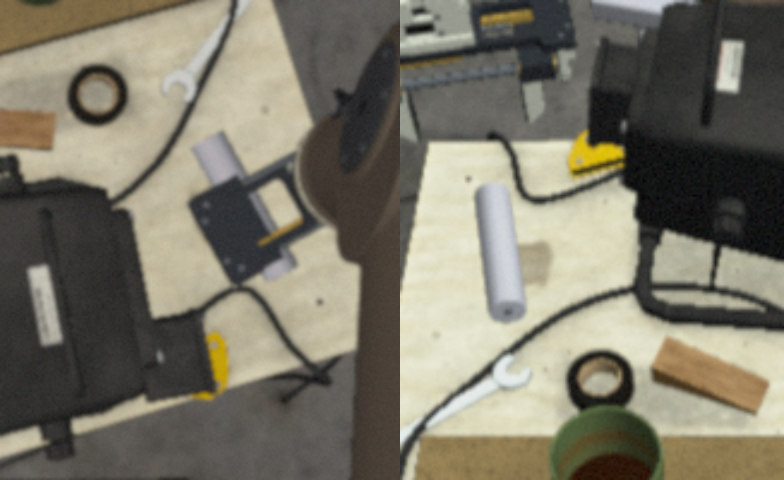

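The gripper's body passes the floodlight with about 40 mm to spare, and the bar lies between the fingers. I descend.

Request:
drive_tool:
  series:
    - {"tx":0,"ty":0,"tz":0.03,"wx":0,"wy":0,"wz":0,"fingers":0.09}
    - {"tx":0,"ty":0,"tz":0.03,"wx":0,"wy":0,"wz":0,"fingers":0.09}
    - {"tx":0,"ty":0,"tz":0.03,"wx":0,"wy":0,"wz":0,"fingers":0.09}
    - {"tx":0,"ty":0,"tz":0.02,"wx":0,"wy":0,"wz":0,"fingers":0.09}
    - {"tx":0,"ty":0,"tz":0.02,"wx":0,"wy":0,"wz":0,"fingers":0.09}
    - {"tx":0,"ty":0,"tz":0,"wx":0,"wy":0,"wz":0,"fingers":0.09}
    - {"tx":0,"ty":0,"tz":0,"wx":0,"wy":0,"wz":0,"fingers":0.09}
    - {"tx":0,"ty":0,"tz":0,"wx":0,"wy":0,"wz":0,"fingers":0.09}

```text
clock: 5.67
tcp_pos: [0.5477, -0.1113, 0.0758]
eef_rot: [[-0.885, -0.465, 0.003], [-0.465, 0.885, -0.0], [-0.003, -0.002, -1.0]]
ft_force: [0.4, 0.1, 0.0]
opening: 0.98
finger_force: 0.0
```

```bash
python3 - <<'E'
from m import *
to(.546,-.111,.02,28)
E
```

```text
t 5.67 tcp [ 0.5477 -0.1113  0.0758] xang -152.3 zax [ 0.003 -0.    -1.   ] shift tool [0.0015 0.0011 0.0558] wz -0.0052 F [0.4 0.1 0. ] open 0.98 ff 0.0 q [ -9.  31.  21. 111. -17.  41. 140.]
```

Request:
drive_tool:
  series:
    - {"tx":0.001,"ty":0,"tz":0.02,"wx":0,"wy":0,"wz":0,"fingers":0.09}
    - {"tx":0,"ty":0.001,"tz":0.02,"wx":0,"wy":0,"wz":-0.005,"fingers":0.09}
    - {"tx":0,"ty":0,"tz":0.01,"wx":0,"wy":0,"wz":0,"fingers":0.09}
    - {"tx":0,"ty":0,"tz":0.005,"wx":0,"wy":0,"wz":0,"fingers":0.09}
    - {"tx":0,"ty":0,"tz":0,"wx":0,"wy":0,"wz":0,"fingers":0.09}
    - {"tx":0,"ty":0,"tz":0,"wx":0,"wy":0,"wz":0,"fingers":0.09}
    - {"tx":0,"ty":0,"tz":0,"wx":0,"wy":0,"wz":0,"fingers":0.09}

```text
clock: 6.25
tcp_pos: [0.5456, -0.1108, 0.0198]
eef_rot: [[-0.883, -0.47, 0.002], [-0.47, 0.883, -0.0], [-0.001, -0.001, -1.0]]
ft_force: [-0.3, 0.3, 0.7]
opening: 0.982
finger_force: 0.0
```

```bash
python3 - <<'E'
from m import *
to(.546,-.111,.02,28)
E
```

```text
t 6.25 tcp [ 0.5456 -0.1108  0.0198] xang -151.99 zax [ 0.002 -0.    -1.   ] shift tool [-0.0002 -0.0004 -0.0002] wz 0.0002 F [-0.3  0.3  0.7] open 0.982 ff 0.0 q [ -7.  36.  18. 113. -19.  34. 142.]
```

Close with 30 N, then lift.

Request:
drive_tool:
  series:
    - {"tx":0,"ty":0,"tz":0,"wx":0,"wy":0,"wz":0,"fingers":0.03}
    - {"tx":0,"ty":0,"tz":0,"wx":0,"wy":0,"wz":0,"fingers":0.03}
    - {"tx":0,"ty":0,"tz":0,"wx":0,"wy":0,"wz":0,"fingers":0.03}
    - {"tx":0,"ty":0,"tz":0,"wx":0,"wy":0,"wz":0,"fingers":0.03}
    - {"tx":0,"ty":0,"tz":0,"wx":0,"wy":0,"wz":0,"fingers":0.03}
    - {"tx":0,"ty":0,"tz":0,"wx":0,"wy":0,"wz":0,"fingers":0.03}
    - {"tx":0,"ty":0,"tz":0,"wx":0,"wy":0,"wz":0,"fingers":0.03}
    - {"tx":0,"ty":0,"tz":0,"wx":0,"wy":0,"wz":0,"fingers":0.03}
    - {"tx":0,"ty":0,"tz":0,"wx":0,"wy":0,"wz":0,"fingers":0.03}
    - {"tx":0,"ty":0,"tz":0,"wx":0,"wy":0,"wz":0,"fingers":0.03}
  grip_force: 30

```text
clock: 7.08
tcp_pos: [0.545, -0.1107, 0.0187]
eef_rot: [[-0.883, -0.47, 0.0], [-0.47, 0.883, -0.0], [-0.0, -0.0, -1.0]]
ft_force: [0.6, -0.4, -0.7]
opening: 0.386
finger_force: 30.0
```

Request:
drive_tool:
  series:
    - {"tx":0,"ty":0,"tz":-0.01,"wx":0,"wy":0,"wz":0,"fingers":0.03}
    - {"tx":0,"ty":0,"tz":-0.02,"wx":0,"wy":0,"wz":0,"fingers":0.03}
    - {"tx":0,"ty":0,"tz":-0.03,"wx":0,"wy":0,"wz":0,"fingers":0.03}
    - {"tx":0,"ty":0,"tz":-0.03,"wx":0,"wy":0,"wz":0,"fingers":0.03}
    - {"tx":0,"ty":0,"tz":-0.03,"wx":0,"wy":0,"wz":0,"fingers":0.03}
    - {"tx":0,"ty":0,"tz":-0.03,"wx":0,"wy":0,"wz":0,"fingers":0.03}
    - {"tx":0,"ty":0,"tz":-0.03,"wx":0,"wy":0,"wz":0,"fingers":0.03}
    - {"tx":0,"ty":0,"tz":-0.03,"wx":0,"wy":0,"wz":0,"fingers":0.03}
    - {"tx":0,"ty":0,"tz":-0.03,"wx":0,"wy":0,"wz":0,"fingers":0.03}
    - {"tx":0,"ty":0,"tz":-0.03,"wx":0,"wy":0,"wz":0,"fingers":0.03}
    - {"tx":0,"ty":0,"tz":-0.03,"wx":0,"wy":0,"wz":0,"fingers":0.03}
    - {"tx":0,"ty":0,"tz":-0.03,"wx":0,"wy":0,"wz":0,"fingers":0.03}
    - {"tx":0,"ty":0,"tz":-0.01,"wx":0,"wy":0,"wz":0,"fingers":0.03}
    - {"tx":0,"ty":0,"tz":0,"wx":0,"wy":0,"wz":0,"fingers":0.03}
    - {"tx":0,"ty":0,"tz":0,"wx":0,"wy":0,"wz":0,"fingers":0.03}

```text
clock: 8.33
tcp_pos: [0.5442, -0.1104, 0.3576]
eef_rot: [[-0.883, -0.47, -0.001], [-0.47, 0.883, 0.0], [0.001, 0.001, -1.0]]
ft_force: [-0.1, -0.2, -5.0]
opening: 0.382
finger_force: 30.0
```

```bash
python3 - <<'E'
from m import *
to(.482,.370,.36,135)
s=get_state();R=np.array(s["eef_rot"]);zc=s["tcp_pos"][2]-.001
for n in("top","scene"): print(bar(n,zc))
E
```

```text
t 8.33 tcp [ 0.5442 -0.1104  0.3576] xang -151.97 zax [-0.001  0.    -1.   ] shift tool [-0.1708  0.4532 -0.0021] wz 1.2746 F [-0.1 -0.2 -5. ] open 0.382 ff 30.0 q [-16.  14.  28.  91.  -7.  76. 131.]
(0.88, array([ 0.5498, -0.1074]), array([ 0.5448, -0.1093]), 152.9697723388672, 38.100341796875, np.float64(-151.62845106254412))
(0.61, array([ 0.5546, -0.1044]), array([ 0.5434, -0.1104]), 189.81460571289062, 35.89936065673828, np.float64(28.3618811896597))
```

Request:
drive_tool:
  series:
    - {"tx":-0.0045,"ty":0.0126,"tz":0,"wx":0,"wy":0,"wz":0,"fingers":0.03}
    - {"tx":-0.0095,"ty":0.0252,"tz":0,"wx":0,"wy":0,"wz":0,"fingers":0.03}
    - {"tx":-0.0095,"ty":0.0252,"tz":0,"wx":0,"wy":0,"wz":0,"fingers":0.03}
    - {"tx":-0.0095,"ty":0.0252,"tz":0,"wx":0,"wy":0,"wz":0,"fingers":0.03}
    - {"tx":-0.0095,"ty":0.0252,"tz":0,"wx":0,"wy":0,"wz":0,"fingers":0.03}
    - {"tx":-0.0095,"ty":0.0252,"tz":0,"wx":0,"wy":0,"wz":0,"fingers":0.03}
    - {"tx":-0.0095,"ty":0.0252,"tz":0,"wx":0,"wy":0,"wz":0,"fingers":0.03}
    - {"tx":-0.0095,"ty":0.0252,"tz":0,"wx":0,"wy":0,"wz":0,"fingers":0.03}
    - {"tx":-0.0095,"ty":0.0252,"tz":0,"wx":0,"wy":0,"wz":0,"fingers":0.03}
    - {"tx":-0.0095,"ty":0.0252,"tz":0,"wx":0,"wy":0,"wz":0,"fingers":0.03}
    - {"tx":-0.0095,"ty":0.0252,"tz":0,"wx":0,"wy":0,"wz":0,"fingers":0.03}
    - {"tx":-0.0095,"ty":0.0252,"tz":0,"wx":0,"wy":0,"wz":0,"fingers":0.03}
    - {"tx":-0.0095,"ty":0.0252,"tz":0,"wx":0,"wy":0,"wz":0,"fingers":0.03}
    - {"tx":-0.0095,"ty":0.0252,"tz":0,"wx":0,"wy":0,"wz":0,"fingers":0.03}
    - {"tx":-0.0095,"ty":0.0252,"tz":0,"wx":0,"wy":0,"wz":0,"fingers":0.03}
    - {"tx":-0.0095,"ty":0.0252,"tz":0,"wx":0,"wy":0,"wz":0,"fingers":0.03}
    - {"tx":-0.0095,"ty":0.0252,"tz":0,"wx":0,"wy":0,"wz":0,"fingers":0.03}
    - {"tx":-0.0095,"ty":0.0252,"tz":0,"wx":0,"wy":0,"wz":0,"fingers":0.03}
    - {"tx":-0.0048,"ty":0.0122,"tz":0,"wx":0,"wy":0,"wz":0,"fingers":0.03}

```text
clock: 10.12
tcp_pos: [0.4807, 0.3736, 0.3568]
eef_rot: [[-0.881, -0.473, -0.003], [-0.473, 0.881, -0.0], [0.003, 0.001, -1.0]]
ft_force: [-0.7, 1.2, -4.2]
opening: 0.385
finger_force: 30.0
```

Request:
drive_tool:
  series:
    - {"tx":0,"ty":0,"tz":0,"wx":0,"wy":0,"wz":0.0855,"fingers":0.03}
    - {"tx":0,"ty":0,"tz":0,"wx":0,"wy":0,"wz":0.0855,"fingers":0.03}
    - {"tx":0,"ty":0,"tz":0,"wx":0,"wy":0,"wz":0.0855,"fingers":0.03}
    - {"tx":0,"ty":0,"tz":0,"wx":0,"wy":0,"wz":0.0855,"fingers":0.03}
    - {"tx":0,"ty":0,"tz":0,"wx":0,"wy":0,"wz":0.0855,"fingers":0.03}
    - {"tx":0,"ty":0,"tz":0,"wx":0,"wy":0,"wz":0.0855,"fingers":0.03}
    - {"tx":0,"ty":0,"tz":0,"wx":0,"wy":0,"wz":0.0855,"fingers":0.03}
    - {"tx":0,"ty":0,"tz":0,"wx":0,"wy":0,"wz":0.0855,"fingers":0.03}
    - {"tx":0,"ty":0,"tz":0,"wx":0,"wy":0,"wz":0.0855,"fingers":0.03}
    - {"tx":0,"ty":0,"tz":0,"wx":0,"wy":0,"wz":0.0855,"fingers":0.03}
    - {"tx":0,"ty":0,"tz":0,"wx":0,"wy":0,"wz":0.0855,"fingers":0.03}
    - {"tx":0,"ty":0,"tz":0,"wx":0,"wy":0,"wz":0.0855,"fingers":0.03}
    - {"tx":0,"ty":0,"tz":0,"wx":0,"wy":0,"wz":0.0855,"fingers":0.03}
    - {"tx":0,"ty":0,"tz":0,"wx":0,"wy":0,"wz":0.0855,"fingers":0.03}
    - {"tx":0,"ty":0,"tz":0,"wx":0,"wy":0,"wz":0.0775,"fingers":0.03}
    - {"tx":0,"ty":0,"tz":0,"wx":0,"wy":0,"wz":0,"fingers":0.03}
    - {"tx":0,"ty":0,"tz":0,"wx":0,"wy":0,"wz":0,"fingers":0.03}

```text
clock: 11.53
tcp_pos: [0.4825, 0.3695, 0.3578]
eef_rot: [[-0.709, 0.706, -0.001], [0.706, 0.709, -0.001], [-0.0, -0.002, -1.0]]
ft_force: [0.2, 0.2, -3.9]
opening: 0.383
finger_force: 30.0
```

```bash
python3 - <<'E'
from m import *
to(.482,.370,.15,135)
t,K,T=cam("top"); s,K2,T2=cam("scene")
cv2.imwrite("pics/top1.png",t);cv2.imwrite("pics/scene1.png",s)
cv2.imwrite("pics/d.png",np.hstack([cv2.resize(t[190:370,110:280],(453,480),interpolation=3),cv2.resize(s[190:310,390:510],(320,320),interpolation=3)[:0].reshape(0,320,3) if 0 else cv2.copyMakeBorder(cv2.resize(s[190:310,385:510],(340,326),interpolation=3),0,154,0,0,0)]))
E
```

```text
t 11.53 tcp [0.4825 0.3695 0.3578] xang 135.13 zax [-0.001 -0.001 -1.   ] shift tool [0.0008 0.0004 0.2078] wz 0.0022 F [ 0.2  0.2 -3.9] open 0.383 ff 30.0 q [-62.  20.  28.  84. -10.  78.  12.]
```

View pics/d.png

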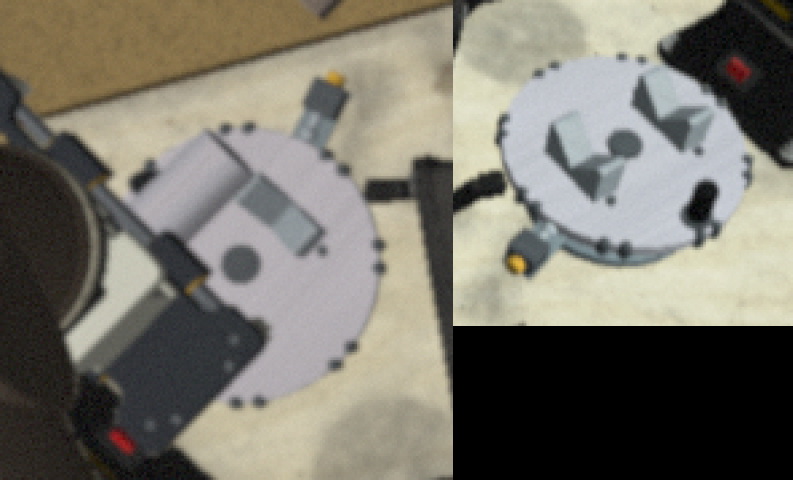

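The bar hangs over the table, and the scene camera sees the disc unobstructed. I check the fit of centre and angle with a model overlay.

```bash
python3 - <<'E'
from m import *
c=np.array([.482,.370]); a=np.radians(45); out=[]
for n,f,box in(("top","top0",(215,365,130,270)),("scene","scene1",(195,305,390,510))):
    _,K,T=cam(n); im=cv2.imread(f"pics/{f}.png"); r0,r1,c0,c1=box; S=3.4 if n=="scene" else 2.8
    g=im[...].max(2).astype(float)
    p0=proj(K,T,[*c,.064])[0]; ys,xs=np.mgrid[:480,:640]; m=(np.hypot(xs-p0[0],ys-p0[1])<13)&(g<115)
    n_,lab,st,ce=cv2.connectedComponentsWithStats(m.astype(np.uint8)); k=1+np.argmin(np.hypot(*(ce[1:]-p0).T)-st[1:,4]*.05)
    print(n,"hub",st[k,4],world(K,T,ce[k],.064)[0][:2])
    big=cv2.resize(im[r0:r1,c0:c1],None,fx=S,fy=S,interpolation=3)
    ex=np.array([np.cos(a),np.sin(a),0]);ey=np.array([-np.sin(a),np.cos(a),0]);o=np.r_[c,0]
    def L(pts,col):
        q=(proj(K,T,np.array([o+p[0]*ex+p[1]*ey+[0,0,p[2]] for p in pts]))-[c0,r0]+.5)*S
        cv2.polylines(big,[q.astype(np.int32)],False,col,1)
    th=np.linspace(0,2*np.pi,60); L([(.097*np.cos(t),.097*np.sin(t),.064) for t in th],(0,0,255))
    for y in(-.057,-.033,.033,.057): L([(-.03,y,.064),(-.03,y,.101),(0,y,.075),(.03,y,.101),(.03,y,.064)],(0,255,0))
    L([(.082+.009*np.cos(t),.009*np.sin(t),.102) for t in th],(255,0,255)); out.append(big)
h=max(b.shape[0] for b in out)
cv2.imwrite("pics/e.png",np.hstack([cv2.copyMakeBorder(b,0,h-b.shape[0],0,0,0) for b in out])[:, :800])
E
```

```text
top hub 152 [0.48181553 0.37056952]
scene hub 89 [0.48006595 0.36998359]
```

View pics/e.png

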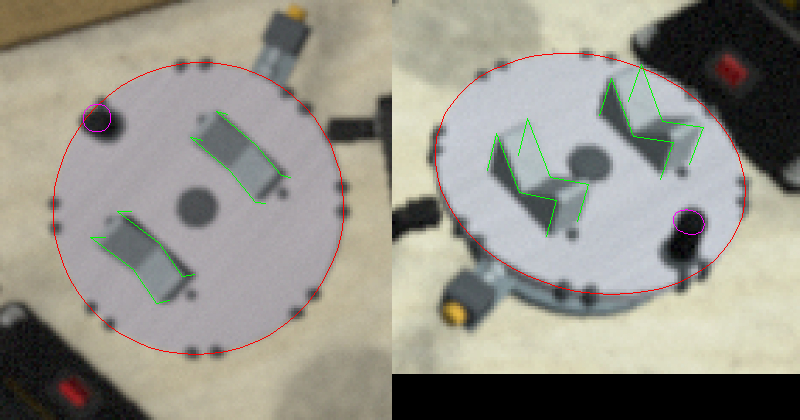

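Request:
drive_tool:
  series:
    - {"tx":0.0005,"ty":0,"tz":0.015,"wx":0,"wy":0,"wz":0.002,"fingers":0.03}
    - {"tx":0,"ty":0,"tz":0.025,"wx":0,"wy":0,"wz":0,"fingers":0.03}
    - {"tx":0,"ty":0,"tz":0.025,"wx":0,"wy":0,"wz":0,"fingers":0.03}
    - {"tx":0,"ty":0,"tz":0.025,"wx":0,"wy":0,"wz":0,"fingers":0.03}
    - {"tx":0,"ty":0,"tz":0.025,"wx":0,"wy":0,"wz":0,"fingers":0.03}
    - {"tx":0,"ty":0,"tz":0.025,"wx":0,"wy":0,"wz":0,"fingers":0.03}
    - {"tx":0,"ty":0,"tz":0.02,"wx":0,"wy":0,"wz":0,"fingers":0.03}
    - {"tx":0,"ty":0,"tz":0.015,"wx":0,"wy":0,"wz":0,"fingers":0.03}
    - {"tx":0,"ty":0,"tz":0.015,"wx":0,"wy":0,"wz":0,"fingers":0.03}
    - {"tx":0,"ty":0,"tz":0.01,"wx":0,"wy":0,"wz":0,"fingers":0.03}
    - {"tx":0,"ty":0,"tz":0.01,"wx":0,"wy":0,"wz":0,"fingers":0.03}
    - {"tx":0,"ty":0,"tz":0,"wx":0,"wy":0,"wz":0,"fingers":0.03}
    - {"tx":0,"ty":0,"tz":0,"wx":0,"wy":0,"wz":0,"fingers":0.03}
    - {"tx":0,"ty":0,"tz":0,"wx":0,"wy":0,"wz":0,"fingers":0.03}
    - {"tx":0,"ty":0,"tz":0,"wx":0,"wy":0,"wz":0,"fingers":0.03}

```text
clock: 12.98
tcp_pos: [0.4828, 0.3705, 0.1497]
eef_rot: [[-0.706, 0.708, 0.001], [0.708, 0.706, 0.001], [-0.0, 0.002, -1.0]]
ft_force: [0.2, -0.7, -4.6]
opening: 0.387
finger_force: 30.0
```

```bash
python3 - <<'E'
from m import *
to(.482,.370,.1025,135)
_,K,T=cam("scene"); z=get_state()["tcp_pos"][2]
im,K,T=cam("scene"); cv2.imwrite("pics/f.png",cv2.resize(im[180:310,370:520],(750,600)[:2] if 0 else (690,598),interpolation=3))
print(bar("scene",z))
E
```

```text
t 12.98 tcp [0.4828 0.3705 0.1497] xang 134.89 zax [ 0.001  0.001 -1.   ] shift tool [ 0.0002 -0.001   0.0472] wz -0.0019 F [ 0.2 -0.7 -4.6] open 0.387 ff 30.0 q [-59.  30.  24. 100. -15.  53.  16.]
(0.8, array([0.5097, 0.34  ]), array([0.5076, 0.3424]), 40.471736907958984, 97.23727416992188, np.float64(-39.359288891040386))
```

View pics/f.png

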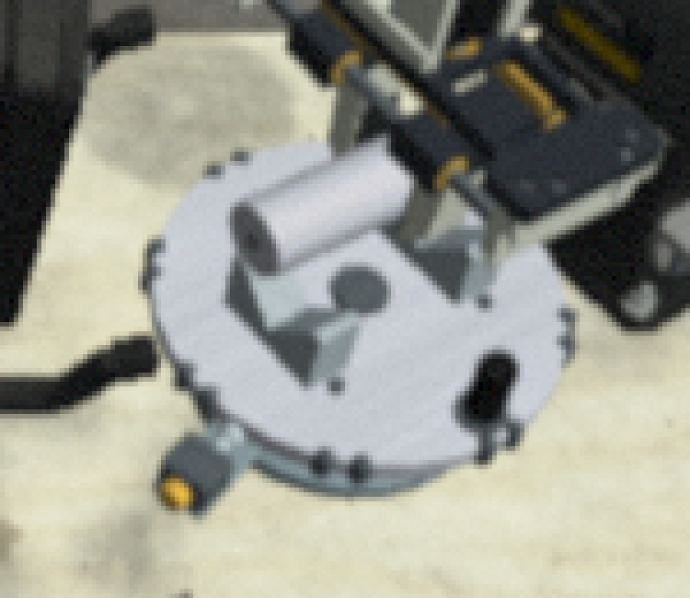

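The bar hangs parallel to the grooves above both V-blocks, with the gripper clear of the post. I lower it slowly.

Request:
drive_tool:
  series:
    - {"tx":0,"ty":-0.0005,"tz":0.01,"wx":0,"wy":0,"wz":0,"fingers":0.03}
    - {"tx":0,"ty":-0.0005,"tz":0.01,"wx":0,"wy":0,"wz":0,"fingers":0.03}
    - {"tx":0,"ty":0,"tz":0.01,"wx":0,"wy":0,"wz":0,"fingers":0.03}
    - {"tx":0,"ty":0,"tz":0.008,"wx":0,"wy":0,"wz":0,"fingers":0.03}
    - {"tx":0,"ty":0,"tz":0.003,"wx":0,"wy":0,"wz":0,"fingers":0.03}
    - {"tx":0,"ty":0,"tz":0,"wx":0,"wy":0,"wz":0,"fingers":0.03}
    - {"tx":0,"ty":0,"tz":0,"wx":0,"wy":0,"wz":0,"fingers":0.03}
    - {"tx":0,"ty":0,"tz":0,"wx":0,"wy":0,"wz":0,"fingers":0.03}
    - {"tx":0,"ty":0,"tz":0,"wx":0,"wy":0,"wz":0,"fingers":0.03}

```text
clock: 13.93
tcp_pos: [0.4817, 0.3695, 0.1081]
eef_rot: [[-0.706, 0.709, 0.0], [0.709, 0.706, 0.0], [-0.0, 0.0, -1.0]]
ft_force: [-0.3, 0.2, -4.4]
opening: 0.381
finger_force: 30.0
```

Request:
drive_tool:
  series:
    - {"tx":0,"ty":0,"tz":0.001,"wx":0,"wy":0,"wz":0,"fingers":0.03}
    - {"tx":0,"ty":0,"tz":0.001,"wx":0,"wy":0,"wz":0,"fingers":0.03}
    - {"tx":0,"ty":0,"tz":0.001,"wx":0,"wy":0,"wz":0,"fingers":0.03}
    - {"tx":0,"ty":0,"tz":0,"wx":0,"wy":0,"wz":0,"fingers":0.03}
    - {"tx":0,"ty":0,"tz":0,"wx":0,"wy":0,"wz":0,"fingers":0.03}
    - {"tx":0,"ty":0,"tz":0,"wx":0,"wy":0,"wz":0,"fingers":0.03}

```text
clock: 14.43
tcp_pos: [0.4819, 0.3697, 0.105]
eef_rot: [[-0.706, 0.708, 0.001], [0.708, 0.706, 0.001], [-0.0, 0.001, -1.0]]
ft_force: [-0.1, 1.2, -1.8]
opening: 0.384
finger_force: 30.0
```

Request:
drive_tool:
  series:
    - {"tx":0,"ty":0,"tz":0.0005,"wx":0,"wy":0,"wz":0,"fingers":0.03}
    - {"tx":0,"ty":0,"tz":0.0005,"wx":0,"wy":0,"wz":0,"fingers":0.03}
    - {"tx":0,"ty":0,"tz":0,"wx":0,"wy":0,"wz":0,"fingers":0.03}
    - {"tx":0,"ty":0,"tz":0,"wx":0,"wy":0,"wz":0,"fingers":0.03}
    - {"tx":0,"ty":0,"tz":0,"wx":0,"wy":0,"wz":0,"fingers":0.03}

```text
clock: 14.85
tcp_pos: [0.4817, 0.3697, 0.1039]
eef_rot: [[-0.706, 0.708, 0.0], [0.708, 0.706, 0.0], [0.0, 0.001, -1.0]]
ft_force: [2.2, 1.8, -0.6]
opening: 0.387
finger_force: 30.0
```

```bash
python3 - <<'E'
from m import *
for _ in range(3): get_image("scene"); to(.482,.370,.1025,135)
print(get_state()["moment"])
E
```

```text
t 14.9 tcp [0.4817 0.3696 0.1039] xang 134.89 zax [ 0.  0. -1.] shift tool [0.0001 0.0004 0.0014] wz -0.0019 F [ 2.2  1.2 -0.8] open 0.38 ff 30.0 q [-58.  33.  23. 103. -17.  48.  18.]
t 14.95 tcp [0.4818 0.3696 0.1039] xang 134.89 zax [ 0.  0. -1.] shift tool [0.0001 0.0004 0.0014] wz -0.0019 F [ 0.8  2.5 -0.9] open 0.384 ff 30.0 q [-58.  33.  23. 103. -17.  48.  18.]
t 15.0 tcp [0.4818 0.3696 0.1039] xang 134.89 zax [ 0.  0. -1.] shift tool [0.0001 0.0004 0.0014] wz -0.0019 F [ 1.2  0.9 -0.9] open 0.382 ff 30.0 q [-58.  33.  23. 103. -17.  48.  18.]
[ 0.2925585  -0.26467444  0.09564061]
```

Request:
drive_tool:
  series:
    - {"tx":0,"ty":0.0006,"tz":0,"wx":0,"wy":0,"wz":0,"fingers":0.03}
    - {"tx":0,"ty":0,"tz":0.0005,"wx":0,"wy":0,"wz":0,"fingers":0.03}
    - {"tx":0,"ty":0,"tz":0.0005,"wx":0,"wy":0,"wz":0,"fingers":0.03}
    - {"tx":0,"ty":0,"tz":0,"wx":0,"wy":0,"wz":0,"fingers":0.03}
    - {"tx":0,"ty":0,"tz":0,"wx":0,"wy":0,"wz":0,"fingers":0.03}
    - {"tx":0,"ty":0,"tz":0,"wx":0,"wy":0,"wz":0,"fingers":0.03}

```text
clock: 15.5
tcp_pos: [0.4824, 0.37, 0.103]
eef_rot: [[-0.706, 0.709, 0.001], [0.709, 0.706, 0.001], [-0.0, 0.001, -1.0]]
ft_force: [1.4, 1.6, 3.4]
opening: 0.383
finger_force: 30.0
```

Request:
drive_tool:
  series:
    - {"tx":0,"ty":0.0005,"tz":0,"wx":0,"wy":0,"wz":0,"fingers":0.03}
    - {"tx":0,"ty":0,"tz":0.0005,"wx":0,"wy":0,"wz":0,"fingers":0.03}
    - {"tx":0,"ty":0,"tz":0,"wx":0,"wy":0,"wz":0,"fingers":0.03}
    - {"tx":0,"ty":0,"tz":0,"wx":0,"wy":0,"wz":0,"fingers":0.03}
    - {"tx":0,"ty":0,"tz":0,"wx":0,"wy":0,"wz":0,"fingers":0.03}

```text
clock: 15.92
tcp_pos: [0.4828, 0.3703, 0.1026]
eef_rot: [[-0.706, 0.709, 0.001], [0.709, 0.706, 0.0], [-0.0, 0.001, -1.0]]
ft_force: [2.4, 1.2, 5.9]
opening: 0.384
finger_force: 30.0
```

Seated (z as expected, weight taken). Release gently.

Request:
drive_tool:
  series:
    - {"tx":0,"ty":0,"tz":0,"wx":0,"wy":0,"wz":0,"fingers":0.034}
    - {"tx":0,"ty":0,"tz":0,"wx":0,"wy":0,"wz":0,"fingers":0.034}
    - {"tx":0,"ty":0,"tz":0,"wx":0,"wy":0,"wz":0,"fingers":0.034}
  grip_force: 4

```text
clock: 16.17
tcp_pos: [0.4828, 0.3703, 0.1025]
eef_rot: [[-0.705, 0.709, 0.001], [0.709, 0.705, 0.0], [-0.0, 0.001, -1.0]]
ft_force: [2.2, 0.6, 4.8]
opening: 0.388
finger_force: 4.0
```

Request:
drive_tool:
  series:
    - {"tx":0,"ty":0,"tz":0,"wx":0,"wy":0,"wz":0,"fingers":0.038}
    - {"tx":0,"ty":0,"tz":0,"wx":0,"wy":0,"wz":0,"fingers":0.042}
    - {"tx":0,"ty":0,"tz":0,"wx":0,"wy":0,"wz":0,"fingers":0.05}
    - {"tx":0,"ty":0,"tz":0,"wx":0,"wy":0,"wz":0,"fingers":0.056}
    - {"tx":0,"ty":0,"tz":0,"wx":0,"wy":0,"wz":0,"fingers":0.056}
    - {"tx":0,"ty":0,"tz":0,"wx":0,"wy":0,"wz":0,"fingers":0.056}

```text
clock: 16.67
tcp_pos: [0.4821, 0.37, 0.102]
eef_rot: [[-0.706, 0.709, -0.001], [0.709, 0.706, -0.0], [0.0, -0.001, -1.0]]
ft_force: [0.9, -0.2, 0.0]
opening: 0.603
finger_force: 0.0
```

Request:
drive_tool:
  series:
    - {"tx":0,"ty":0,"tz":-0.01,"wx":0,"wy":0,"wz":0,"fingers":0.056}
    - {"tx":0,"ty":0,"tz":-0.02,"wx":0,"wy":0,"wz":0,"fingers":0.056}
    - {"tx":0,"ty":0,"tz":-0.03,"wx":0,"wy":0,"wz":0,"fingers":0.056}
    - {"tx":0,"ty":0,"tz":-0.03,"wx":0,"wy":0,"wz":0,"fingers":0.056}
    - {"tx":0,"ty":0,"tz":-0.03,"wx":0,"wy":0,"wz":0,"fingers":0.056}
    - {"tx":0,"ty":0,"tz":-0.03,"wx":0,"wy":0,"wz":0,"fingers":0.056}
    - {"tx":0.01,"ty":0.0195,"tz":0,"wx":0,"wy":0,"wz":0,"fingers":0}
    - {"tx":0.01,"ty":0.0195,"tz":0,"wx":0,"wy":0,"wz":0,"fingers":0}
    - {"tx":0.01,"ty":0.0195,"tz":0,"wx":0,"wy":0,"wz":0,"fingers":0}
    - {"tx":0.01,"ty":0.0195,"tz":0,"wx":0,"wy":0,"wz":0,"fingers":0}
    - {"tx":0,"ty":0,"tz":0,"wx":0,"wy":0,"wz":0.12,"fingers":0}
    - {"tx":0,"ty":0,"tz":0,"wx":0,"wy":0,"wz":0,"fingers":0}
    - {"tx":0,"ty":0,"tz":0,"wx":0,"wy":0,"wz":0,"fingers":0}
    - {"tx":0,"ty":0,"tz":0,"wx":0,"wy":0,"wz":0,"fingers":0}
  grip_force: 20

```text
clock: 17.83
tcp_pos: [0.5095, 0.4527, 0.2527]
eef_rot: [[-0.618, 0.787, 0.0], [0.787, 0.618, -0.0], [-0.0, 0.0, -1.0]]
ft_force: [0.1, -0.4, 0.5]
opening: 0.082
finger_force: 0.0
```

```bash
python3 - <<'E'
from m import *
to(.509,.453,.091,128)
im,K,T=cam("scene"); cv2.imwrite("pics/scene2.png",im); big=cv2.resize(im[180:310,370:520],(690,598),interpolation=3)
a=np.radians(-45); e=np.array([np.cos(a),np.sin(a),0])
o=np.array([.482,.370,.102]); q=(proj(K,T,[o-.075*e,o+.075*e])-[370,180]+.5)*4.6
for p in q: cv2.drawMarker(big,tuple(int(v) for v in p),(0,0,255),0,12)
cv2.imwrite("pics/g.png",big); print(bar("scene",.102))
E
```

```text
t 17.83 tcp [0.5095 0.4527 0.2527] xang 128.14 zax [ 0. -0. -1.] shift tool [ 0.0007 -0.0002  0.1617] wz 0.0024 F [ 0.1 -0.4  0.5] open 0.082 ff 0.0 q [-63.  31.  28.  82. -15.  70.   4.]
(0.57, array([0.4812, 0.3679]), array([0.4798, 0.3689]), 44.09383773803711, 173.18875122070312, np.float64(-44.4248891282547))
```

View pics/g.png

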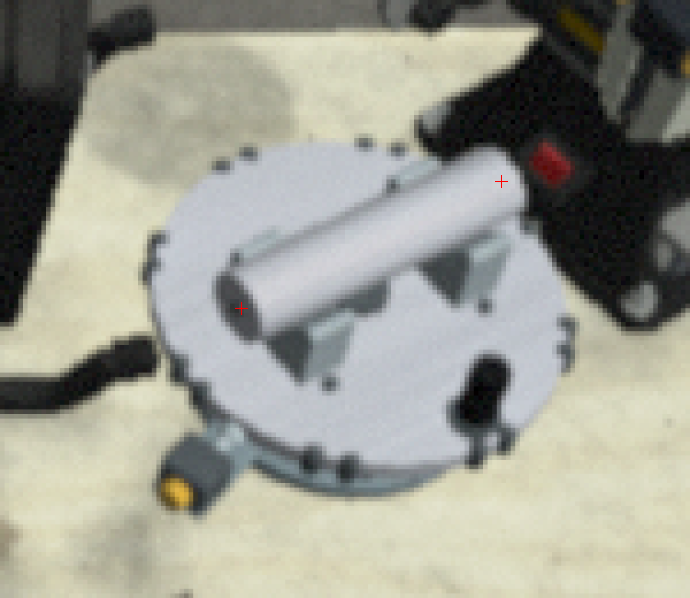

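The bar lies in both V-blocks. Its near end, at crop (240,308), matches the predicted centre. I go down behind the post.

Request:
drive_tool:
  series:
    - {"tx":0,"ty":0,"tz":0.02,"wx":0,"wy":0,"wz":0,"fingers":0}
    - {"tx":0,"ty":0,"tz":0.025,"wx":0,"wy":0,"wz":0,"fingers":0}
    - {"tx":0,"ty":0,"tz":0.025,"wx":0,"wy":0,"wz":0,"fingers":0}
    - {"tx":0,"ty":0,"tz":0.02,"wx":0,"wy":0,"wz":0,"fingers":0}
    - {"tx":0,"ty":0,"tz":0.02,"wx":0,"wy":0,"wz":0,"fingers":0}
    - {"tx":0,"ty":0,"tz":0.02,"wx":0,"wy":0,"wz":0,"fingers":0}
    - {"tx":0,"ty":0,"tz":0.01,"wx":0,"wy":0,"wz":0,"fingers":0}
    - {"tx":0,"ty":0,"tz":0,"wx":0,"wy":0,"wz":0,"fingers":0}
    - {"tx":0,"ty":0,"tz":0,"wx":0,"wy":0,"wz":0,"fingers":0}
    - {"tx":0,"ty":0,"tz":0,"wx":0,"wy":0,"wz":0,"fingers":0}

```text
clock: 18.82
tcp_pos: [0.5102, 0.4539, 0.1137]
eef_rot: [[-0.616, 0.788, 0.001], [0.788, 0.616, 0.001], [0.0, 0.002, -1.0]]
ft_force: [0.7, 0.1, 0.3]
opening: 0.003
finger_force: 0.0
```

```bash
python3 - <<'E'
from m import *
to(.509,.453,.091,128)
im,K,T=cam("scene"); cv2.imwrite("pics/h.png",cv2.resize(im[170:300,370:520],(690,598),interpolation=3))
E
```

```text
t 18.82 tcp [0.5102 0.4539 0.1137] xang 128.01 zax [ 0.001  0.001 -1.   ] shift tool [-0.     -0.0015  0.0227] wz 0.0003 F [0.7 0.1 0.3] open 0.003 ff 0.0 q [-61.  38.  25.  91. -19.  55.   7.]
```

View pics/h.png

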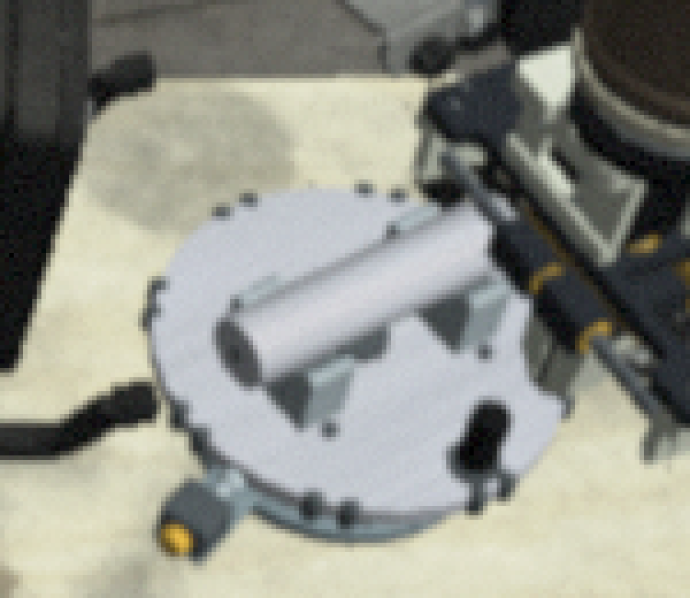

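Request:
drive_tool:
  series:
    - {"tx":0,"ty":-0.001,"tz":0.01,"wx":0,"wy":0,"wz":0,"fingers":0}
    - {"tx":0,"ty":0,"tz":0.01,"wx":0,"wy":0,"wz":0,"fingers":0}
    - {"tx":0,"ty":0,"tz":0,"wx":0,"wy":0,"wz":0,"fingers":0}
    - {"tx":0,"ty":0,"tz":0,"wx":0,"wy":0,"wz":0,"fingers":0}
    - {"tx":-0.0022,"ty":0.0014,"tz":0,"wx":0,"wy":0,"wz":0.03,"fingers":0}
    - {"tx":-0.0022,"ty":0.0014,"tz":0,"wx":0,"wy":0,"wz":0.03,"fingers":0}
    - {"tx":-0.0022,"ty":0.0014,"tz":0,"wx":0,"wy":0,"wz":0.03,"fingers":0}
    - {"tx":-0.0022,"ty":0.0014,"tz":0,"wx":0,"wy":0,"wz":0.03,"fingers":0}
    - {"tx":-0.0022,"ty":0.0014,"tz":0,"wx":0,"wy":0,"wz":0.03,"fingers":0}
    - {"tx":-0.0022,"ty":0.0014,"tz":0,"wx":0,"wy":0,"wz":0.03,"fingers":0}
    - {"tx":-0.0022,"ty":0.0014,"tz":0,"wx":0,"wy":0,"wz":0.03,"fingers":0}
    - {"tx":-0.0022,"ty":0.0014,"tz":0,"wx":0,"wy":0,"wz":0.03,"fingers":0}
    - {"tx":-0.0022,"ty":0.0014,"tz":0,"wx":0,"wy":0,"wz":0.03,"fingers":0}
    - {"tx":-0.0022,"ty":0.0014,"tz":0,"wx":0,"wy":0,"wz":0.03,"fingers":0}
    - {"tx":-0.0022,"ty":0.0014,"tz":0,"wx":0,"wy":0,"wz":0.03,"fingers":0}
    - {"tx":-0.0022,"ty":0.0014,"tz":0,"wx":0,"wy":0,"wz":0.03,"fingers":0}

```text
clock: 20.2
tcp_pos: [0.536, 0.438, 0.0922]
eef_rot: [[-0.296, 0.955, 0.0], [0.955, 0.296, 0.0], [0.0, 0.0, -1.0]]
ft_force: [-0.4, 0.9, -0.3]
opening: 0.003
finger_force: 0.5
```

```bash
cat >> m.py <<'E'
def post(n="scene",c=(.482,.370)):
    s=get_state(); p=s["tcp_pos"][:2]-np.array(c); print("finger ang",np.degrees(np.arctan2(p[1],p[0])).round(1),"r",np.hypot(*p).round(4))
    im,K,T=cam(n); g=im.max(2)
    best=None
    t=np.linspace(0,2*np.pi,24,endpoint=False)
    for a in np.radians(np.arange(-45,60,1.)):
        o=np.array([c[0]+.082*np.cos(a),c[1]+.082*np.sin(a)])
        P=np.vstack([np.c_[o[0]+r*np.cos(t),o[1]+r*np.sin(t),np.full(24,z)] for r in(.003,.008) for z in(.102,.09,.08,.07)][:6])
        q=proj(K,T,P).round().astype(int); v=g[q[:,1],q[:,0]].mean()
        if best is None or v<best[0]: best=(v,np.degrees(a))
    print("post",best); return im
E
python3 - <<'E'
from m import *
to(.509,.453,.091,128); im=post()
cv2.imwrite("pics/i.png",cv2.resize(im[170:300,370:520],(690,598),interpolation=3))
E
```

```text
t 20.2 tcp [0.536  0.438  0.0922] xang 107.23 zax [ 0.  0. -1.] shift tool [ 0.0224 -0.0213  0.0012] wz -0.3626 F [-0.4  0.9 -0.3] open 0.003 ff 0.5 q [-61.  42.  30.  90. -24.  54.  -7.]
finger ang 51.5 r 0.0868
post (np.float64(30.65972222222222), np.float64(38.0))
```

View pics/i.png

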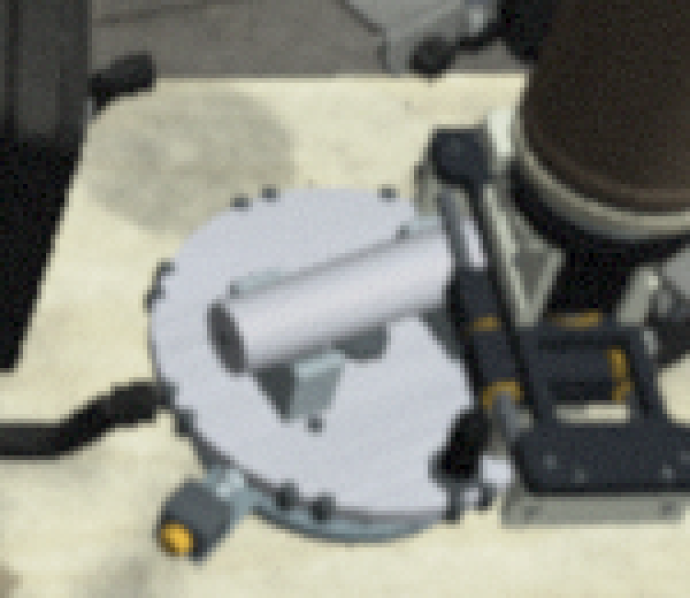

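The finger is on the post, which has moved to about 38°, and the bar rides along. I continue.

Request:
drive_tool:
  series:
    - {"tx":-0.0022,"ty":0.0014,"tz":0,"wx":0,"wy":0,"wz":0.03,"fingers":0}
    - {"tx":-0.0022,"ty":0.0014,"tz":0,"wx":0,"wy":0,"wz":0.03,"fingers":0}
    - {"tx":-0.0022,"ty":0.0014,"tz":0,"wx":0,"wy":0,"wz":0.03,"fingers":0}
    - {"tx":-0.0022,"ty":0.0014,"tz":0,"wx":0,"wy":0,"wz":0.03,"fingers":0}
    - {"tx":-0.0022,"ty":0.0014,"tz":0,"wx":0,"wy":0,"wz":0.03,"fingers":0}
    - {"tx":-0.0022,"ty":0.0014,"tz":0,"wx":0,"wy":0,"wz":0.03,"fingers":0}
    - {"tx":-0.0022,"ty":0.0014,"tz":0,"wx":0,"wy":0,"wz":0.03,"fingers":0}
    - {"tx":-0.0022,"ty":0.0014,"tz":0,"wx":0,"wy":0,"wz":0.03,"fingers":0}
    - {"tx":-0.0022,"ty":0.0014,"tz":0,"wx":0,"wy":0,"wz":0.03,"fingers":0}
    - {"tx":-0.0022,"ty":0.0014,"tz":0,"wx":0,"wy":0,"wz":0.03,"fingers":0}
    - {"tx":-0.0022,"ty":0.0014,"tz":0,"wx":0,"wy":0,"wz":0.03,"fingers":0}
    - {"tx":-0.0022,"ty":0.0014,"tz":0,"wx":0,"wy":0,"wz":0.03,"fingers":0}
    - {"tx":-0.0022,"ty":0.0014,"tz":0,"wx":0,"wy":0,"wz":0.03,"fingers":0}
    - {"tx":-0.0022,"ty":0.0014,"tz":0,"wx":0,"wy":0,"wz":0.03,"fingers":0}
    - {"tx":-0.0022,"ty":0.0014,"tz":0,"wx":0,"wy":0,"wz":0.03,"fingers":0}
    - {"tx":-0.0022,"ty":0.0014,"tz":0,"wx":0,"wy":0,"wz":0.03,"fingers":0}
    - {"tx":-0.0022,"ty":0.0014,"tz":0,"wx":0,"wy":0,"wz":0.03,"fingers":0}
    - {"tx":-0.0022,"ty":0.0014,"tz":0,"wx":0,"wy":0,"wz":0.03,"fingers":0}
    - {"tx":-0.0022,"ty":0.0014,"tz":0,"wx":0,"wy":0,"wz":0.03,"fingers":0}
    - {"tx":-0.0022,"ty":0.0014,"tz":0,"wx":0,"wy":0,"wz":0.03,"fingers":0}

```text
clock: 21.92
tcp_pos: [0.5646, 0.3938, 0.0923]
eef_rot: [[0.296, 0.955, 0.0], [0.955, -0.296, -0.001], [-0.001, 0.0, -1.0]]
ft_force: [-0.2, 0.7, 0.1]
opening: 0.004
finger_force: 0.3
```

```bash
python3 - <<'E'
from m import *
to(.509,.453,.091,128); im=post()
E
```

```text
t 21.92 tcp [0.5646 0.3938 0.0923] xang 72.76 zax [ 0.    -0.001 -1.   ] shift tool [ 0.0401 -0.0707  0.0012] wz -0.9641 F [-0.2  0.7  0.1] open 0.004 ff 0.3 q [-62.  44.  38.  91. -31.  56. -31.]
finger ang 16.0 r 0.0859
post (np.float64(52.36805555555556), np.float64(25.0))
```

Request:
drive_tool:
  series:
    - {"tx":-0.0022,"ty":0.0015,"tz":0,"wx":0,"wy":0,"wz":0.03,"fingers":0}
    - {"tx":-0.0022,"ty":0.0015,"tz":0,"wx":0,"wy":0,"wz":0.03,"fingers":0}
    - {"tx":-0.0022,"ty":0.0015,"tz":0,"wx":0,"wy":0,"wz":0.03,"fingers":0}
    - {"tx":-0.0022,"ty":0.0015,"tz":0,"wx":0,"wy":0,"wz":0.03,"fingers":0}
    - {"tx":-0.0022,"ty":0.0015,"tz":0,"wx":0,"wy":0,"wz":0.03,"fingers":0}
    - {"tx":-0.0022,"ty":0.0015,"tz":0,"wx":0,"wy":0,"wz":0.03,"fingers":0}
    - {"tx":-0.0022,"ty":0.0015,"tz":0,"wx":0,"wy":0,"wz":0.03,"fingers":0}
    - {"tx":-0.0022,"ty":0.0015,"tz":0,"wx":0,"wy":0,"wz":0.03,"fingers":0}
    - {"tx":-0.0022,"ty":0.0015,"tz":0,"wx":0,"wy":0,"wz":0.03,"fingers":0}
    - {"tx":-0.0022,"ty":0.0015,"tz":0,"wx":0,"wy":0,"wz":0.03,"fingers":0}
    - {"tx":-0.0022,"ty":0.0015,"tz":0,"wx":0,"wy":0,"wz":0.03,"fingers":0}
    - {"tx":-0.0022,"ty":0.0015,"tz":0,"wx":0,"wy":0,"wz":0.03,"fingers":0}
    - {"tx":-0.0015,"ty":0.001,"tz":0,"wx":0,"wy":0,"wz":0.02,"fingers":0}
    - {"tx":0,"ty":0,"tz":0,"wx":0,"wy":0,"wz":0,"fingers":0}
    - {"tx":0,"ty":0,"tz":0,"wx":0,"wy":0,"wz":0,"fingers":0}

```text
clock: 23.22
tcp_pos: [0.569, 0.3652, 0.0924]
eef_rot: [[0.625, 0.78, 0.002], [0.78, -0.625, 0.004], [0.005, -0.001, -1.0]]
ft_force: [4.2, 10.1, -5.2]
opening: 0.002
finger_force: 5.3
```

```bash
python3 - <<'E'
from m import *
to(.509,.453,.091,128); im=post(); t,_,_=cam("top")
cv2.imwrite("pics/j.png",np.hstack([cv2.resize(im[190:310,380:510],(400,369),interpolation=3),cv2.resize(t[210:350,120:270],(395,369),interpolation=3)]))
E
```

```text
t 23.22 tcp [0.569  0.3652 0.0924] xang 51.28 zax [ 0.002  0.004 -1.   ] shift tool [ 0.031  -0.1017  0.0017] wz -1.339 F [ 4.2 10.1 -5.2] open 0.002 ff 5.3 q [-63.  44.  44.  94. -36.  57. -46.]
finger ang -3.2 r 0.0871
post (np.float64(56.041666666666664), np.float64(-14.0))
```

View pics/j.png

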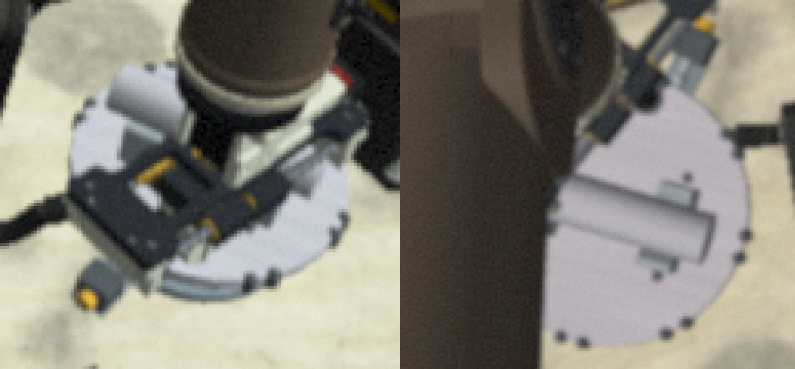

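The reaction of about 11 N shows the roller at the entry of the last detent, with the post about 10–12° short of the housing. I step on gently.

Request:
drive_tool:
  series:
    - {"tx":-0.0015,"ty":0.001,"tz":0,"wx":0,"wy":0,"wz":0.02,"fingers":0}
    - {"tx":-0.0015,"ty":0.001,"tz":0,"wx":0,"wy":0,"wz":0.02,"fingers":0}
    - {"tx":-0.0015,"ty":0.001,"tz":0,"wx":0,"wy":0,"wz":0.02,"fingers":0}
    - {"tx":0,"ty":0,"tz":0,"wx":0,"wy":0,"wz":0,"fingers":0}
    - {"tx":0,"ty":0,"tz":0,"wx":0,"wy":0,"wz":0,"fingers":0}
    - {"tx":0,"ty":0,"tz":0,"wx":0,"wy":0,"wz":0,"fingers":0}

```text
clock: 23.82
tcp_pos: [0.5679, 0.3574, 0.0923]
eef_rot: [[0.672, 0.741, 0.0], [0.741, -0.672, 0.001], [0.001, -0.0, -1.0]]
ft_force: [-0.2, 2.1, -0.3]
opening: 0.002
finger_force: 0.9
```

```bash
cat >> m.py <<'E'
def barang():
    m=masks_of("top","round_bar")[0]; _,K,T=cam("top"); v,u=np.nonzero(m["pixels"]); W=world(K,T,np.c_[u,v],.11)[:,:2]
    w=np.linalg.svd(W-W.mean(0),full_matrices=False)[2][0]; a=np.degrees(np.arctan2(w[1],w[0]))%180
    s=get_state(); p=s["tcp_pos"][:2]-np.array([.482,.37]); print("conf",m["conf"],len(u),"bar-90 =",round(a-90,1),"finger",np.degrees(np.arctan2(p[1],p[0])).round(1),np.hypot(*p).round(4),"F",np.round(s["ft_force"],1),"t",s["clock"])
E
python3 -c "
from m import *
cam('top'); barang()"
```

```text
conf 0.85 1144 bar-90 = -22.9 finger -9.1 0.0869 F [-0.   1.2 -0.5] t 23.9667
```

Request:
drive_tool:
  series:
    - {"tx":-0.0015,"ty":0.001,"tz":0,"wx":0,"wy":0,"wz":0.02,"fingers":0}
    - {"tx":-0.0015,"ty":0.001,"tz":0,"wx":0,"wy":0,"wz":0.02,"fingers":0}
    - {"tx":-0.0008,"ty":0.0005,"tz":0,"wx":0,"wy":0,"wz":0.01,"fingers":0}
    - {"tx":0,"ty":0,"tz":0,"wx":0,"wy":0,"wz":0,"fingers":0}
    - {"tx":0,"ty":0,"tz":0,"wx":0,"wy":0,"wz":0,"fingers":0}
    - {"tx":0,"ty":0,"tz":0,"wx":0,"wy":0,"wz":0,"fingers":0}

```text
clock: 24.47
tcp_pos: [0.567, 0.3516, 0.0922]
eef_rot: [[0.708, 0.706, -0.0], [0.706, -0.708, -0.0], [-0.0, 0.0, -1.0]]
ft_force: [0.1, 1.2, -0.1]
opening: 0.004
finger_force: 0.0
```

```bash
python3 -c "
from m import *
cam('top'); barang()"
```

```text
conf 0.71 1133 bar-90 = -26.5 finger -12.1 0.087 F [-0.2  0.1  0.1] t 24.6167
```

Request:
drive_tool:
  series:
    - {"tx":0.004,"ty":0,"tz":0,"wx":0,"wy":0,"wz":0,"fingers":0}
    - {"tx":0.006,"ty":0,"tz":0,"wx":0,"wy":0,"wz":0,"fingers":0}
    - {"tx":0,"ty":0,"tz":-0.02,"wx":0,"wy":0,"wz":0,"fingers":0}
    - {"tx":0,"ty":0,"tz":-0.03,"wx":0,"wy":0,"wz":0,"fingers":0}
    - {"tx":0,"ty":0,"tz":-0.03,"wx":0,"wy":0,"wz":0,"fingers":0}
    - {"tx":0,"ty":0,"tz":-0.03,"wx":0,"wy":0,"wz":0,"fingers":0}
    - {"tx":0,"ty":0,"tz":-0.03,"wx":0,"wy":0,"wz":0,"fingers":0}
    - {"tx":0,"ty":0,"tz":-0.03,"wx":0,"wy":0,"wz":0,"fingers":0}
    - {"tx":0,"ty":0,"tz":-0.03,"wx":0,"wy":0,"wz":0,"fingers":0}
    - {"tx":0,"ty":0,"tz":-0.03,"wx":0,"wy":0,"wz":0,"fingers":0}
    - {"tx":0,"ty":0,"tz":0,"wx":0,"wy":0,"wz":0,"fingers":0}
    - {"tx":0,"ty":0,"tz":0,"wx":0,"wy":0,"wz":0,"fingers":0}

```text
clock: 25.62
tcp_pos: [0.5753, 0.3593, 0.3242]
eef_rot: [[0.708, 0.706, 0.003], [0.706, -0.708, 0.002], [0.004, 0.001, -1.0]]
ft_force: [-0.9, 0.2, -0.2]
opening: 0.006
finger_force: 0.0
```

```bash
python3 - <<'E'
from m import *
im=post(); barang(); t,K,T=cam("top"); print(bar("scene",.102))
cv2.imwrite("pics/k.png",np.hstack([cv2.resize(im[190:310,380:510],(400,369),interpolation=3),cv2.resize(t[200:350,120:360],(395,247),interpolation=3)[:0] if 0 else cv2.copyMakeBorder(cv2.resize(t[200:350,120:360],(395,247),interpolation=3),0,122,0,0,0)]))
E
```

```text
finger ang -6.5 r 0.0939
post (np.float64(37.34027777777778), np.float64(-27.0))
conf 0.64 1084 bar-90 = -25.7 finger -6.7 0.0923 F [-0.3 -0.3 -0.8] t 25.7667
(0.95, array([0.4797, 0.3699]), array([0.4773, 0.3668]), 160.37181091308594, 47.14866638183594, np.float64(-117.56537568855322))
```

View pics/k.png

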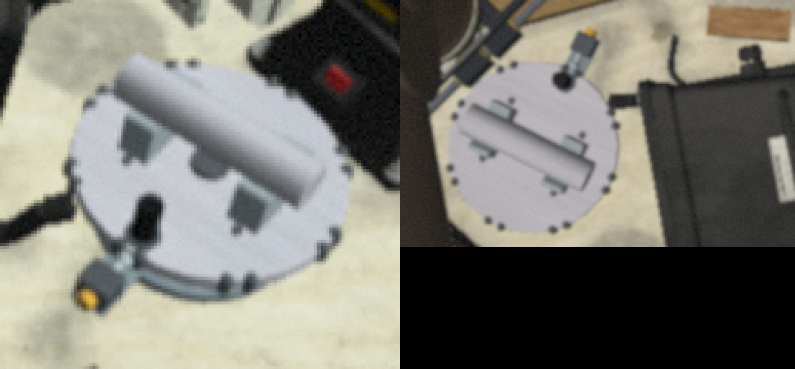

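```bash
python3 -c "
from m import *
for z in(.102,.11): print(bar('top',z))"
```

```text
(0.64, array([0.4801, 0.3689]), array([0.4806, 0.3694]), 154.30104064941406, 36.73138427734375, np.float64(-116.3327655772678))
(0.89, array([0.4804, 0.3676]), array([0.4808, 0.3675]), 153.1824951171875, 37.04206466674805, np.float64(-116.16379210083925))
```

The bar is centred to within about 2 mm and still rides in the grooves. The table is home in the detent and the arm is clear.

```bash
python3 -c "
from workcell import *
print(hand_in())"
```

```text
the job is handed in; nothing more can be done
None
```

The bar lies in both V-blocks, centred to within about 2 mm. The table has been swung clockwise past the half-way detent and is seated in the detent at the housing (post measured at −27°). The gripper is clear, and the job was handed in at about 26 s.

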